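# Let a tilted circuit-board frame down flat on the soldering bench

## Robot

A 6-joint arm with a two-finger parallel gripper is mounted at the origin on the work surface. World frame = base frame: x ahead of the robot, y to its left, z up, the work surface at z = 0. Lengths are in m, angles in rad, forces in N, time in s.
With the tool pointing down it reaches from about 0.375 to 0.925 m from the base axis. Payload 5.7 kg.
Tool frame: the origin (TCP) lies at the very end of the fingers, on their centre line; the grasp point (between the pads) lies arm.pinch_z behind it (arm.pinch_z is the distance from the TCP to the grasp point, in m); z points along the fingers, y is the line along which they close (so a half turn about z gives the same grasp; the last joint's range is limited). The gripper opens to 88 mm and grips with 3 to 60 N. Pads are 20 mm wide; open, the fingers measure 115 mm over their backs; the gripper's body (75 mm by 178 mm) begins 61 mm behind the grasp point.
Start: joints at [-1.27, 0.359, 1.51, -0, 1.272, -0.115], TCP at [0.242, -0.549, 0.223] pointing down, gripper open.
Joint ranges: [-2.97, 2.97], [-1.01, 2.36], [0.21, 2.38], [-0.96, 4.11], [0.2, 2.71], [-2.98, 2.98]. Speed limits (rad/s): [2.39, 2.39, 3.14, 3.14, 3.14, 3.14].

## Interface

Orientations are given as [roll, pitch, yaw] about the fixed x, y, z axes, in that order (R = Rz(yaw) Ry(pitch) Rx(roll)).
In Python, from plant import arm, viewer gives the robot as it stands (arm), with the cameras (viewer).
- The arm moves only by the tool advance, called after ">>>" by a JSON object that holds its "name" and its "arguments", one argument or row to a line. Schema: {"type":"object","properties":{"rows":{"type":"array","items":{"type":"number"},"minItems":6,"maxItems":72},"aperture":{"type":"number"},"squeeze":{"type":"number"},"only":{"type":"string"},"quiet":{"type":"boolean"},"lines":{"type":"string"}},"required":["rows"],"additionalProperties":false}. rows is one flat list of numbers that holds 1 to 12 rows one after another, with no inner brackets; each row has 6 numbers: dx, dy, dz in m, then a rotation vector rx, ry, rz in rad; each row is the pose to reach, as a shift and turn from the pose commanded when the call began, along the tool's axes at that moment; what a row does not reach only later rows make up. A row lasts 1/12 s, in which the tool goes at most 0.0417 m and 0.125 rad, less where a joint would pass 70% of its speed; a pose out of reach is approached as far as the arm can. aperture is the opening from 0.0 (shut) to 1.0 (fully open), set as the call begins (left out keeps the last). The fingers move at their own pace and stop on an object; squeeze is the grip in N (left out, the last holds). Time passes only in rows, so rows that do not move let the fingers close. The tool returns the time, the measured TCP pose, the force, the opening and the grip force at its end. only (a regular expression) keeps the lines of the reply that match it, lines (a string "A,B") keeps lines A to B, and quiet returns only ok. Input that does not fit is refused with a message, and nothing moves.
- arm.observe(): the state, without advancing time (a new reading comes with each control period).
- viewer.read_camera(name): name is "scene" or "top"; returns a dict with "color" (384x512x3 uint8, red, green, blue), "z_map" (384x512 float32, m along the optical axis (not along the pixel's ray), 0 where there is no reading), "vfov" (degrees; the focal length in pixels is half the picture's height over the tangent of half this angle, whatever the lens; pixels are square), "cx", "cy" (the principal point, pixels), "k1" (the pictures are not rectified: a ray, as slopes to the right and down, at radius r is drawn at 1 + k1 r^2 times it, then the intrinsics apply), "xyz" and "orientation" of the camera in the world. Camera axes: x right, y down, z forward; pixel columns grow to the right and rows downward; lengths in m; the calibration is good to about 2 mm. A picture is of the moment at which its call begins.
- arm.close_job(): hands the job in; it is judged then, once.
The state is a dict: "t": time; "q": joint angles; "dq": joint speeds; "tau": joint torques, N m; "tcp_pos": TCP position; "orientation": TCP orientation; "contact_force": force on the tool from outside, world axes, zero at the start; "moment": the same for the moment, N m; "grip_width": opening from 0.0 (shut) to 1.0 (fully open); "grasp_force": force on a finger pad.
Only numpy, scipy, OpenCV 4.12 (cv2) and the standard library are available. Lean on these libraries where they do the work, as an engineer would, in place of code of your own. Each camera call takes 0.05 s, during which the arm holds its last target. There are 200 camera calls.

## Task

The circuit-board frame on the bench is propped up at a slope by a pawl in its toothed quadrant. With the fingertips, press the pawl's thumb pad down until the pawl snaps over and stays clear of the teeth, then push the frame's far rail down past the teeth, without slamming it, until the frame lies flat on its rests. Do not lift the frame or press on the circuit board, and leave the other things on the bench where they are.

Things in the scene. Friction and masses are not known exactly. Their poses are not given: they have to be found in the camera images.
- holder: the board holder: a grey steel base plate 230 x 250 mm, 12 mm high on rubber feet, fixed to the bench, carrying the hinged frame, the toothed quadrant and the pawl. Origin at the underside of the plate's centre; x points from the frame's hinge towards its far rail (away from the robot), y to the left, z up. All local coordinates below are in this frame
- frame (a joint): slope of the frame (aluminium bars, 160 mm deep, 196 mm wide) in rad: 0 = flat on its two rests, growing as the far rail goes up; starts at 0.52 to 0.70. The stiff hinge leaves it where it is put: with the pawl free, 3 to 6 N down on the far rail moves it; with the pawl in, it yields about one tooth (up to 0.2 rad), then locks against a push
- pawl (a joint): turn of the pawl in rad: 0 to about 0.15 = nose in or on the teeth (its starting state), 0.45 = fully free at its stop. An over-centre spring throws it to one side or the other of 0.25, and it stays there. Some 4 N on the pad throws it over; nose clears the teeth at 0.14
- pawl_pad (a point): centre of the upper face of the pawl's ribbed steel thumb pad, 32 (x) x 42 (y) x 5 mm, on the holder's right (-y) side at local (9, -142) mm, about 131 mm above the bench at the start; its inner edge is 23 mm outside the frame. It goes nearly straight down, 23 mm from fully in to fully free, its far side tipping lower by 0.45 rad; free space under it. Its axes turn with the pawl
- rail_top (a point): middle of the upper face of the frame's far rail, a square aluminium bar 14 x 14 mm and 196 mm long along y; 153 mm from the hinge axis along the frame and 7 mm above its centre plane. With the frame flat it is at local x = +68 mm, 72 mm above the bench. Its axes turn with the frame
- hinge (a point): middle of the frame's hinge axis, at local (-85, 0, 65) mm; the axis runs along y. Axes as the holder's
- board: the green circuit board clipped in the frame, 100 x 160 x 3 mm, its parts up to 11 mm high. Origin at the underside of its centre, 75 mm from the hinge along the frame; its far edge is 21 mm short of the far rail and its face lies 7 mm below the rail's top
- spool: loose solder reel, flanges 62 mm across, 50 mm high, standing; origin at the centre of its underside. Leave it alone
- jar: loose glass jar with a lid, 64 mm across, 85 mm high; origin at the centre of its underside. Leave it alone
- tin: loose white tin, 68 mm across, 95 mm high; origin at the centre of its underside. Leave it alone
- cutters: loose side cutters lying flat, 140 mm long, 12 mm high, handles to their own -x; origin near the joint, on the bench. Leave them alone
- screwdriver: loose screwdriver lying flat, 150 mm long; origin on the bench under its middle. Leave it alone
- lid: loose jar lid, 66 mm across, 12 mm high; origin at the centre of its underside. Leave it alone
- dish: loose black dish of copper leads, 85 x 65 x 22 mm; origin at the centre of its underside. Leave it alone

How it is judged:
On the way, in this order (a step that is already met when the one before it is completed fails the run):
1. the pawl is thrown over, clear of the teeth, with the frame still up (value of joint pawl above 0.36 rad and value of joint frame above 0.28 rad), for 0.2 s.
2. the frame has been pushed down flat with the pawl still free (value of joint frame below 0.035 rad and value of joint pawl above 0.36 rad), for 0.2 s.
At the end, for the whole second after the job is handed in: The frame lies flat on its rests (slope under 0.035 rad, about 5 mm at the far rail) and at rest, and the pawl is still thrown over clear of the teeth (above 0.36 rad) (all of step 2 and velocity of joint frame between -0.1 and 0.1 rad/s); the robot touches nothing.
It fails at once if the frame is slammed (swings down faster than 2.5 rad/s, about 0.4 m/s at the far rail) (velocity of joint frame below -2.5 rad/s).
It fails at once if the frame is lifted higher than it can stand at the start (value of joint frame above 0.74 rad).
It fails at once if the circuit board is pressed with more than 2 N (contact force between the fingers and board above 2 N).
It fails at once if another thing on the bench is lifted or otherwise moved by more than 15 mm (distance of any of spool, jar, tin, cutters, screwdriver, lid, dish from where it was at the start of the episode above 0.015 m).
It also fails if it takes over 42 s, if anything falls off the work surface, if the arm or the gripper's body presses on something with over 40 N, if the wrist force passes 120 N, or if a joint passes its speed limit or range.

## Working session

There is one attempt and no reset: what is moved stays moved. The work goes in short steps, Python scripts to look and compute and a tool call to move; the robot and the scene stay as the last step left them, time stands still between calls to the robot, and variables do not carry over. Pictures are saved under pics/ and viewed, at most 10 in all, crops included, and the job is handed in when it is done.

```bash
ls; mkdir -p pics; cat > h.py <<'E'
import numpy as np, cv2
from scipy.spatial.transform import Rotation as R
from plant import arm, viewer
def cam(n):
    c=viewer.read_camera(n); c['f']=c['color'].shape[0]/2/np.tan(np.radians(c['vfov'])/2)
    c['R']=R.from_euler('xyz',c['orientation']).as_matrix(); return c
def rays(c,uv):
    uv=np.atleast_2d(uv).astype(float); d=(uv-[c['cx'],c['cy']])/c['f']; s=d.copy()
    for _ in range(20): s=d/(1+c['k1']*(s**2).sum(1,keepdims=True))
    return np.c_[s,np.ones(len(s))]
def pts(c):
    h,w=c['z_map'].shape; v,u=np.mgrid[:h,:w]
    r=rays(c,np.c_[u.ravel(),v.ravel()])*c['z_map'].reshape(-1,1)
    return (r@c['R'].T+np.array(c['xyz'])).reshape(h,w,3)
E
python3 - <<'E'
from h import *
for n in ('scene','top'):
    c=cam(n); cv2.imwrite(f'pics/{n}0.png',c['color'][...,::-1]); print(n,c['xyz'],c['orientation'],c['vfov'],c['k1'],c['cx'],c['cy'])
    np.savez(f'{n}0.npz',p=pts(c),c=c['color'])
print(arm.observe())
E
```

```text
pics
plant.py
scene [ 1.18098118 -0.26446912  1.26666891] [-2.61632064  0.01205404  1.05431181] 42.658772668513734 0.04913595406277119 252.04806304262047 197.66531967668143
top [0.41872679 0.0820762  1.24439158] [-2.99372820e+00  1.85879739e-03 -1.54810828e+00] 43.304001613539896 -0.1559410408046328 252.49866839017002 193.67387562409104
{'t': 0.1, 'q': array([-1.27012698e+00,  3.59424661e-01,  1.51133204e+00, -9.19891332e-06,
        1.27250765e+00, -1.15120676e-01]), 'dq': array([-7.42641260e-05, -2.92790656e-03, -3.69183733e-03, -5.66736792e-04,
       -9.52757330e-04,  1.66096147e-03]), 'tau': array([-9.82925158e-04, -5.16360176e+01, -2.71406579e+01,  6.75537251e-02,
        2.77049752e-02, -2.10620402e-05]), 'tcp_pos': array([ 0.2421375 , -0.54827937,  0.22189563]), 'orientation': array([-3.13993101e+00, -1.83292023e-04,  4.15792581e-01]), 'contact_force': array([ 0.1991484 , -0.20466224,  0.1477547 ]), 'moment': array([-0.02969833,  0.0045568 , -0.01348247]), 'grasp_force': 0.0, 'grip_width': 0.9978168546390069}
```

View pics/scene0.png

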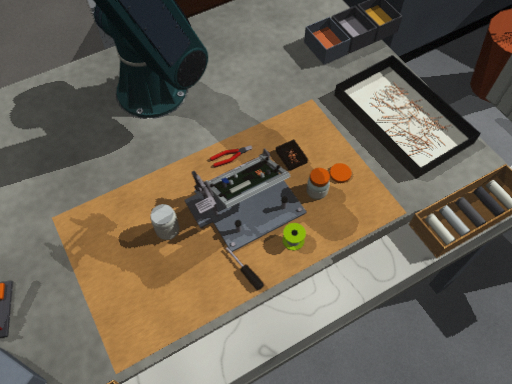

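View pics/top0.png

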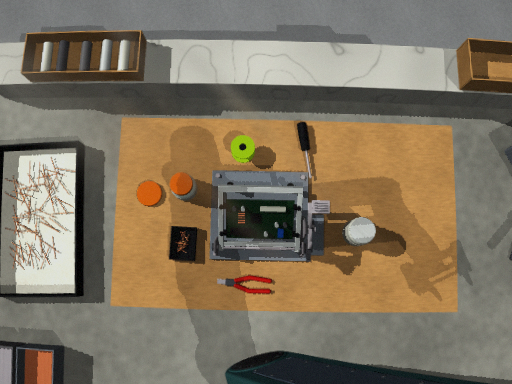

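The scene view shows the holder around (250,200) with the pad at about (205,207). The top view has the plate spanning (210–312, 170–262), the pad at about (320,207), the tin at (360,231), the spool at (242,148) and the screwdriver at (306,150).

```bash
python3 - <<'E'
import numpy as np,cv2
t=np.load('top0.npz');s=np.load('scene0.npz')
a=cv2.resize(t['c'][160:270,200:330],None,fx=4,fy=4,interpolation=cv2.INTER_CUBIC)
b=cv2.resize(s['c'][145:255,180:310],None,fx=4,fy=4,interpolation=cv2.INTER_CUBIC)
cv2.imwrite('pics/crop.png',cv2.resize(np.vstack([a,b]),None,fx=.68,fy=.68)[...,::-1])
for n,d,q in(('top',t,[(320,207),(316,204),(325,210),(260,190),(230,190),(290,190),(300,225),(212,172),(308,172),(212,260),(242,138),(360,231),(308,165)]),('scene',s,[(205,207),(200,203),(270,175),(240,185)])):
    for u,v in q: print(n,u,v,d['p'][v,u].round(4),d['c'][v,u])
# height bands in region
P=t['p'];
m=(P[...,2]>.115)&(P[...,2]<.15)
y,x=np.nonzero(m[195:220,308:335]);print('pad px',len(x),x.min()+308,x.max()+308,y.min()+195,y.max()+195, P[195:220,308:335][m[195:220,308:335]].mean(0))
E
```

```text
top 320 207 [ 0.5571 -0.0702  0.1275] [158 151 157]
top 316 204 [ 0.5642 -0.0609  0.1261] [157 151 153]
top 325 210 [ 0.5496 -0.081   0.1335] [91 88 87]
top 260 190 [0.5908 0.0708 0.1483] [171 176 173]
top 230 190 [0.5894 0.1397 0.1478] [130 134 130]
top 290 190 [0.5921 0.002  0.1497] [163 173 167]
top 300 225 [ 0.5162 -0.0261  0.1027] [129 135 132]
top 212 172 [0.6576 0.1954 0.0078] [120 113 106]
top 308 172 [ 0.664  -0.0553  0.0036] [125 112 102]
top 212 260 [0.43   0.1882 0.0018] [148 107  61]
top 242 138 [0.739  0.1183 0.0507] [154 194  24]
top 360 231 [ 0.5047 -0.1699  0.1017] [189 193 187]
top 308 165 [ 0.6797 -0.0537  0.0178] [188 181 180]
scene 205 207 [ 0.5626 -0.0725  0.1277] [121 117 122]
scene 200 203 [ 0.5463 -0.0789  0.1299] [91 88 89]
scene 270 175 [0.5611 0.1286 0.1256] [19 26 16]
scene 240 185 [0.5465 0.0422 0.1229] [134 135 125]
pad px 322 308 329 200 219 [ 0.55609457 -0.0656742   0.12779704]
```

View pics/crop.png

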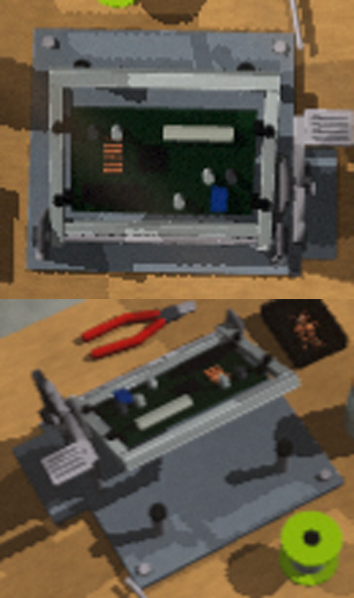

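The crop shows the pad (light ribbed plate) outside the frame on the right, centred near top pixel (320.5,207) and scene pixel (204.6,205). The far rail runs along the top of the frame. Next I triangulate both and get the yaw.

```bash
python3 - <<'E'
from h import *
T=cam('top');S=cam('scene')
def tri(a,b):
    da=(rays(T,a)@T['R'].T)[0];db=(rays(S,b)@S['R'].T)[0]
    A=np.c_[da,-db];k=np.linalg.lstsq(A,np.array(S['xyz'])-T['xyz'],rcond=None)[0]
    p=T['xyz']+k[0]*da;q=S['xyz']+k[1]*db;return (p+q)/2,np.linalg.norm(p-q)
def padmask(c,P):
    col=c['color'].astype(int); m=(P[...,2]>.115)&(P[...,2]<.142)&(P[...,1]<-.048)&(P[...,1]>-.1)&(P[...,0]>.53)&(P[...,0]<.59)
    n,l,st,ce=cv2.connectedComponentsWithStats(m.astype(np.uint8)); i=1+st[1:,4].argmax(); return l==i,ce[i]
out=[]
for c in(T,S):
    P=pts(c);m,ce=padmask(c,P);q=P[m];out.append(ce)
    print('pad',m.sum(),ce,q.mean(0).round(4),q.min(0).round(4),q.max(0).round(4),'rect',cv2.minAreaRect((q[:,:2]*1000).astype(np.float32)))
print('tri pad',tri(*out), tri((320.5,207),(204.6,205.3)))
P=pts(T)
# rail: bright pixels, far edge per column
m=(P[...,2]>.13)&(P[...,0]>.57)&(P[...,0]<.62)&(P[...,1]>-.03)&(P[...,1]<.18)
q=P[m];print('rail',q.min(0),q.max(0),np.median(q,0)); r=cv2.minAreaRect((q[:,:2]*1000).astype(np.float32));print(r)
cs=range(225,295,5)
far=[];near=[]
for u in cs:
    v=np.nonzero(m[:,u])[0];far.append(P[v.min(),u]);near.append(P[v.max(),u])
far=np.array(far);near=np.array(near);print(np.c_[far,near].round(4)); print('yaw',np.arctan(-np.polyfit(far[:,1],far[:,0],1)[0]))
m=(P[...,2]>.006)&(P[...,2]<.02)&(P[...,0]>.4)&(P[...,0]<.68)&(P[...,1]>-.12)&(P[...,1]<.2)&(np.ptp(T['color'].astype(int),2)<30)if 0 else None
for n,reg in dict(tin=(.42,.58,-.26,-.11,.03),spool=(.66,.8,.08,.19,.03),driver=(.65,.83,-.1,-.02,.006),jar=(.55,.7,.2,.31,.03)).items():
    k=(P[...,0]>reg[0])&(P[...,0]<reg[1])&(P[...,1]>reg[2])&(P[...,1]<reg[3])&(P[...,2]>reg[4]);print(n,P[k].min(0).round(3),P[k].max(0).round(3))
E
```

```text
pad 259 [320.16602317 206.56370656] [ 0.558  -0.0704  0.1285] [ 0.5422 -0.092   0.1215] [ 0.5746 -0.0487  0.1356] rect ((558.402099609375, -70.31780242919922), (31.826143264770508, 43.75719451904297), 0.877117395401001)
pad 193 [204.8134715  204.67357513] [ 0.5566 -0.0699  0.1286] [ 0.5336 -0.0915  0.1212] [ 0.5738 -0.0481  0.1359] rect ((553.7315673828125, -69.80766296386719), (43.401611328125, 40.22200012207031), 89.97626495361328)
tri pad (array([ 0.55772895, -0.07019453,  0.13060945]), np.float64(0.0001605711790733505)) (array([ 0.55723144, -0.07120552,  0.12731589]), np.float64(0.00033188440682935315))
rail [ 0.57012561 -0.02732605  0.13006068] [0.60464982 0.16848927 0.15767763] [0.59314037 0.06850118 0.14802461]
((587.4443359375, 70.58024597167969), (34.27143096923828, 195.74891662597656), 0.11627954244613647)
[[0.6008 0.1516 0.1471 0.5871 0.1512 0.1453]
 [0.6006 0.1399 0.1501 0.5873 0.1397 0.1459]
 [0.6014 0.1285 0.147  0.5877 0.1282 0.1451]
 [0.6027 0.1172 0.1404 0.5875 0.1166 0.1483]
 [0.6023 0.1056 0.1446 0.5717 0.1051 0.1301]
 [0.6025 0.094  0.1449 0.5879 0.0937 0.149 ]
 [0.6031 0.0825 0.143  0.5863 0.0822 0.1456]
 [0.603  0.071  0.1448 0.5863 0.0707 0.1473]
 [0.604  0.0594 0.1406 0.5865 0.0592 0.1478]
 [0.6039 0.0479 0.1427 0.5872 0.0477 0.1448]
 [0.6046 0.0362 0.1397 0.5881 0.036  0.1408]
 [0.6011 0.0251 0.1488 0.5883 0.0245 0.1414]
 [0.6019 0.0133 0.1451 0.5711 0.0122 0.1327]
 [0.6017 0.002  0.1481 0.5878 0.0019 0.1478]]
yaw 0.009398524340506312
tin [ 0.473 -0.209  0.03 ] [ 0.54  -0.142  0.102]
spool [0.686 0.087 0.043] [0.748 0.146 0.057]
driver [ 0.651 -0.1    0.006] [ 0.83  -0.02   0.032]
jar [0.582 0.232 0.03 ] [0.642 0.293 0.09 ]
```

```bash
cat >> h.py <<'E'
def to(pos,yaw):
    o=arm.observe();Rt=R.from_euler('xyz',o['orientation']);g=R.from_euler('xyz',[np.pi,0,yaw])
    print('tcp',o['tcp_pos'].round(4),'d',Rt.inv().apply(np.array(pos)-o['tcp_pos']).round(4),'rv',(Rt.inv()*g).as_rotvec().round(4),'F',o['contact_force'].round(2))
E
python3 - <<'E'
from h import *
print('pinch',arm.pinch_z)
for n in('top','scene'):
    P=np.load(n+'0.npz')['p']
    for x0,x1 in((.42,.47),(.47,.52),(.52,.56),(.56,.6),(.6,.64),(.64,.7)):
        print(n,x0,[float(P[(P[...,0]>x0)&(P[...,0]<x1)&(P[...,1]>y)&(P[...,1]<y+.02)][:,2].max().round(3)) for y in np.arange(-.1,.2,.02)])
to([.5577,-.0712,.18],0)
E
```

```text
pinch 0.0187
top 0.42 [0.019, 0.017, 0.129, 0.085, 0.077, 0.079, 0.079, 0.078, 0.077, 0.08, 0.079, 0.078, 0.082, 0.085, 0.076, 0.006]
top 0.47 [0.018, 0.018, 0.134, 0.138, 0.105, 0.111, 0.114, 0.102, 0.101, 0.102, 0.106, 0.103, 0.104, 0.107, 0.072, 0.007]
top 0.52 [0.134, 0.135, 0.134, 0.137, 0.136, 0.13, 0.131, 0.129, 0.131, 0.127, 0.132, 0.134, 0.137, 0.135, 0.019, 0.008]
top 0.56 [0.132, 0.132, 0.132, 0.155, 0.158, 0.156, 0.155, 0.154, 0.155, 0.155, 0.155, 0.155, 0.154, 0.156, 0.019, 0.006]
top 0.6 [0.008, 0.009, 0.018, 0.145, 0.148, 0.147, 0.152, 0.151, 0.149, 0.149, 0.147, 0.15, 0.149, 0.148, 0.019, 0.006]
top 0.64 [0.008, 0.018, 0.02, 0.02, 0.018, 0.019, 0.016, 0.016, 0.02, 0.055, 0.054, 0.056, 0.051, 0.021, 0.021, 0.007]
scene 0.42 [0.019, 0.019, 0.129, 0.082, 0.079, 0.078, 0.079, 0.078, 0.078, 0.077, 0.079, 0.077, 0.079, 0.085, 0.079, 0.009]
scene 0.47 [0.017, 0.018, 0.136, 0.134, 0.106, 0.111, 0.111, 0.102, 0.104, 0.106, 0.106, 0.104, 0.104, 0.107, 0.062, 0.008]
scene 0.52 [0.135, 0.134, 0.136, 0.137, 0.133, 0.13, 0.132, 0.131, 0.131, 0.125, 0.133, 0.132, 0.14, 0.136, 0.017, 0.007]
scene 0.56 [0.135, 0.133, 0.132, 0.154, 0.155, 0.158, 0.156, 0.156, 0.154, 0.156, 0.156, 0.155, 0.156, 0.154, 0.018, 0.009]
scene 0.6 [0.009, 0.01, 0.02, 0.145, 0.145, 0.152, 0.147, 0.15, 0.147, 0.145, 0.15, 0.147, 0.149, 0.144, 0.019, 0.007]
scene 0.64 [0.009, 0.017, 0.021, 0.021, 0.02, 0.02, 0.02, 0.021, 0.017, 0.054, 0.056, 0.057, 0.053, 0.024, 0.018, 0.014]
tcp [ 0.2422 -0.5485  0.2221] d [ 0.4814 -0.3091  0.0426] rv [-1.200e-03  1.000e-04  4.158e-01] F [-0.68 -0.25  0.56]
```

>>> {"name": "advance", "arguments": {
  "rows": [0.04, -0.026, 0, 0, 0, 0.1, 0.08, -0.052, 0, 0, 0, 0.2, 0.12, -0.077, 0, 0, 0, 0.3, 0.16, -0.103, 0, 0, 0, 0.4158, 0.2, -0.129, 0, 0, 0, 0.4158, 0.24, -0.154, 0, 0, 0, 0.4158, 0.28, -0.18, 0, 0, 0, 0.4158, 0.32, -0.206, 0, 0, 0, 0.4158, 0.36, -0.231, 0.01, 0, 0, 0.4158, 0.4, -0.257, 0.02, 0, 0, 0.4158, 0.44, -0.283, 0.03, 0, 0, 0.4158, 0.48, -0.309, 0.042, 0, 0, 0.4158],
  "aperture": 0.0
}}

```text
t: 1.2
tcp_pos: [0.5172, -0.132, 0.1961]
orientation: [3.141, -0.001, 0.0]
contact_force: [0.3, -0.4, -0.7]
grip_width: 0.125
grasp_force: 0.0
```

>>> {"name": "advance", "arguments": {
  "rows": [0, 0, 0, 0, 0, 0, 0, 0, 0, 0, 0, 0, 0, 0, 0, 0, 0, 0]
}}

```text
t: 1.45
tcp_pos: [0.5159, -0.1339, 0.1959]
orientation: [3.141, 0.001, 0.001]
contact_force: [0.5, -0.4, 0.7]
grip_width: -0.0
grasp_force: 0.0
```

```bash
python3 -c "
from h import *
to([.5577,-.0712,.135],0)"
```

```text
tcp [ 0.5159 -0.1339  0.1959] d [ 0.0419 -0.0627  0.0608] rv [0.0002 0.0009 0.0012] F [ 0.46 -0.36  0.71]
```

>>> {"name": "advance", "arguments": {
  "rows": [0.021, -0.031, 0, 0, 0, 0, 0.042, -0.063, 0, 0, 0, 0, 0.042, -0.063, 0.02, 0, 0, 0, 0.042, -0.063, 0.04, 0, 0, 0, 0.042, -0.063, 0.055, 0, 0, 0, 0.042, -0.063, 0.055, 0, 0, 0, 0.042, -0.063, 0.055, 0, 0, 0]
}}

```text
t: 2.03
tcp_pos: [0.5573, -0.0724, 0.1409]
orientation: [-3.141, 0.002, -0.002]
contact_force: [0.2, -0.5, 0.2]
grip_width: 0.004
grasp_force: 0.0
```

```bash
python3 -c "
from h import *
to([.5577,-.0712,.129],0)"
```

```text
tcp [ 0.5573 -0.0724  0.1409] d [ 0.0005 -0.0012  0.0119] rv [-0.0002  0.0017 -0.0021] F [ 0.16 -0.5   0.19]
```

>>> {"name": "advance", "arguments": {
  "rows": [0, 0, 0.006, 0, 0, 0, 0, 0, 0.012, 0, 0, 0, 0, 0, 0.016, 0, 0, 0, 0, 0, 0.02, 0, 0, 0, 0, 0, 0.02, 0, 0, 0]
}}

```text
t: 2.45
tcp_pos: [0.5576, -0.0708, 0.1204]
orientation: [-3.141, 0.001, -0.0]
contact_force: [0.5, 1.2, -0.2]
grip_width: 0.004
grasp_force: 0.0
```

>>> {"name": "advance", "arguments": {
  "rows": [0, 0, 0.003, 0, 0, 0, 0, 0, 0.006, 0, 0, 0, 0, 0, 0.006, 0, 0, 0]
}}

```text
t: 2.7
tcp_pos: [0.5583, -0.0709, 0.115]
orientation: [-3.142, 0.0, 0.0]
contact_force: [-0.6, 0.9, 3.1]
grip_width: 0.003
grasp_force: 1.2
```

>>> {"name": "advance", "arguments": {
  "rows": [0, 0, 0.003, 0, 0, 0, 0, 0, 0.006, 0, 0, 0, 0, 0, 0.006, 0, 0, 0]
}}

```text
t: 2.95
tcp_pos: [0.5611, -0.0713, 0.1127]
orientation: [3.14, -0.006, 0.0]
contact_force: [-0.3, 1.5, 18.8]
grip_width: 0.003
grasp_force: 8.5
```

>>> {"name": "advance", "arguments": {
  "rows": [0, 0, -0.02, 0, 0, 0, 0, 0, -0.05, 0, 0, 0, 0, 0, -0.08, 0, 0, 0, -0.03, 0.03, -0.09, 0, 0, 0, -0.06, 0.06, -0.09, 0, 0, 0, -0.06, 0.1, -0.09, 0, 0, 0, -0.06, 0.1, -0.09, 0, 0, 0]
}}

```text
t: 3.53
tcp_pos: [0.4975, -0.1765, 0.1998]
orientation: [3.138, -0.002, -0.003]
contact_force: [1.3, -0.1, 0.3]
grip_width: 0.005
grasp_force: 0.0
```

```bash
python3 - <<'E'
from h import *
o=[]
for n in('top','scene'):
    c=cam(n);P=pts(c);im=c['color'];o.append(cv2.resize(im[160:270,200:330] if n=='top' else im[145:255,180:310],None,fx=3,fy=3))
    k=(P[...,0]>.535)&(P[...,0]<.585)&(P[...,1]>-.09)&(P[...,1]<-.05)&(P[...,2]>.08)&(P[...,2]<.14)
    q=P[k];print(n,len(q))
    if len(q)>20:
        a=np.linalg.lstsq(np.c_[q[:,0]-.558,np.ones(len(q))],q[:,2],rcond=None)[0];print('slope',np.arctan(a[0]),'z',a[1],q.mean(0))
    k=(P[...,0]>.58)&(P[...,0]<.63)&(P[...,1]>.0)&(P[...,1]<.15)&(P[...,2]>.1)&(P[...,2]<.17);print('rail',np.percentile(P[k],[5,50,95],0).round(4).tolist())
cv2.imwrite('pics/c2.png',np.hstack(o)[...,::-1])
E
```

```text
top 209
slope -0.42397497729447403 z 0.11037295803295682 [ 0.55674482 -0.06978976  0.11093948]
rail [[0.5871, 0.0088, 0.143], [0.5941, 0.0732, 0.1488], [0.6026, 0.142, 0.1535]]
scene 172
slope -0.37536323888805734 z 0.11031795881564468 [ 0.55545379 -0.07011533  0.11132128]
rail [[0.5847, 0.0071, 0.1404], [0.5962, 0.073, 0.1482], [0.6013, 0.1419, 0.1537]]
```

View pics/c2.png

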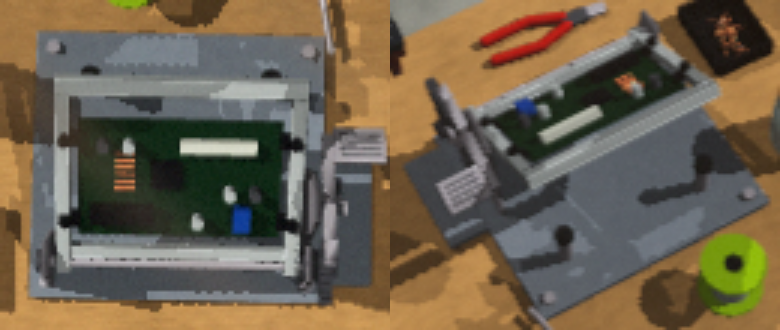

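The pad has stayed tipped at about 0.42 rad (near (350,155) in the left view, (460,190) in the right), and the frame is unmoved. So the pawl is thrown, and I go to the rail.

```bash
python3 -c "
from h import *
to([.598,.072,.17],0)"
```

```text
tcp [ 0.4982 -0.1722  0.1992] d [ 0.099  -0.2445  0.0293] rv [-0.     -0.0007 -0.0032] F [-0.63  0.1  -0.23]
```

>>> {"name": "advance", "arguments": {
  "rows": [0.015, -0.035, 0, 0, 0, 0, 0.03, -0.07, 0, 0, 0, 0, 0.045, -0.105, 0, 0, 0, 0, 0.06, -0.14, 0, 0, 0, 0, 0.075, -0.175, 0, 0, 0, 0, 0.09, -0.21, 0, 0, 0, 0, 0.1, -0.248, 0, 0, 0, 0, 0.1, -0.248, 0.015, 0, 0, 0, 0.1, -0.248, 0.03, 0, 0, 0, 0.1, -0.248, 0.03, 0, 0, 0, 0.1, -0.248, 0.03, 0, 0, 0]
}}

```text
t: 4.55
tcp_pos: [0.5971, 0.0786, 0.1681]
orientation: [-3.141, 0.003, 0.002]
contact_force: [0.3, 1.3, -0.5]
grip_width: 0.006
grasp_force: 0.0
```

>>> {"name": "advance", "arguments": {
  "rows": [0.001, 0, 0.01, 0, 0, 0, 0.003, 0, 0.018, 0, 0, 0, 0.006, 0, 0.026, 0, 0, 0, 0.009, 0, 0.034, 0, 0, 0, 0.009, 0, 0.034, 0, 0, 0]
}}

```text
t: 4.97
tcp_pos: [0.6099, 0.0769, 0.1351]
orientation: [-3.141, -0.004, -0.001]
contact_force: [1.5, 0.2, 2.3]
grip_width: 0.002
grasp_force: 1.0
```

>>> {"name": "advance", "arguments": {
  "rows": [0.003, 0, 0.007, 0, 0, 0, 0.006, 0, 0.015, 0, 0, 0, 0.008, 0, 0.022, 0, 0, 0, 0.01, 0, 0.03, 0, 0, 0, 0.01, 0, 0.03, 0, 0, 0]
}}

```text
t: 5.38
tcp_pos: [0.6189, 0.0767, 0.1049]
orientation: [-3.141, -0.002, -0.001]
contact_force: [0.9, -0.2, 1.7]
grip_width: 0.009
grasp_force: 0.8
```

>>> {"name": "advance", "arguments": {
  "rows": [0.001, 0, 0.007, 0, 0, 0, 0.002, 0, 0.014, 0, 0, 0, 0.002, 0, 0.02, 0, 0, 0, 0.002, 0, 0.026, 0, 0, 0, 0.002, 0, 0.026, 0, 0, 0]
}}

```text
t: 5.8
tcp_pos: [0.6188, 0.0768, 0.0783]
orientation: [3.142, 0.001, -0.0]
contact_force: [1.7, 0.0, 1.7]
grip_width: 0.007
grasp_force: 1.0
```

>>> {"name": "advance", "arguments": {
  "rows": [0, 0, 0.003, 0, 0, 0, 0, 0, 0.006, 0, 0, 0, 0, 0, 0.008, 0, 0, 0, 0, 0, 0.008, 0, 0, 0]
}}

```text
t: 6.13
tcp_pos: [0.6191, 0.0769, 0.0721]
orientation: [3.141, -0.0, 0.0]
contact_force: [-0.7, -1.7, 11.4]
grip_width: 0.007
grasp_force: 5.9
```

The force rise at z = 0.072 means the frame is on its rests. I'll hold briefly, retract and check.

>>> {"name": "advance", "arguments": {
  "rows": [0, 0, 0, 0, 0, 0, 0, 0, 0, 0, 0, 0, 0, 0, 0, 0, 0, 0, 0.003, 0, -0.01, 0, 0, 0, 0.005, 0, -0.03, 0, 0, 0, 0.005, 0, -0.06, 0, 0, 0, 0.005, 0, -0.1, 0, 0, 0, -0.03, 0.03, -0.13, 0, 0, 0, -0.06, 0.06, -0.13, 0, 0, 0, -0.09, 0.09, -0.13, 0, 0, 0, -0.12, 0.12, -0.13, 0, 0, 0]
}}

```text
t: 7.05
tcp_pos: [0.5066, -0.0334, 0.2012]
orientation: [-3.141, 0.002, 0.001]
contact_force: [-0.4, -0.2, 0.0]
grip_width: 0.004
grasp_force: 0.0
```

>>> {"name": "advance", "arguments": {
  "rows": [-0.03, 0.03, 0, 0, 0, 0, -0.06, 0.06, 0, 0, 0, 0, -0.06, 0.1, 0, 0, 0, 0, -0.06, 0.13, 0, 0, 0, 0, -0.06, 0.13, 0, 0, 0, 0, -0.06, 0.13, 0, 0, 0, 0]
}}

```text
t: 7.55
tcp_pos: [0.4477, -0.1637, 0.2005]
orientation: [-3.14, 0.002, -0.003]
contact_force: [0.6, 1.0, 0.3]
grip_width: 0.003
grasp_force: 0.0
```

```bash
python3 - <<'E'
from h import *
o=[]
for n in('top','scene'):
    c=cam(n);P=pts(c);o.append(cv2.resize(c['color'],None,fx=.78,fy=.78))
    k=(P[...,0]>.535)&(P[...,0]<.585)&(P[...,1]>-.09)&(P[...,1]<-.05)&(P[...,2]>.08)&(P[...,2]<.14)
    q=P[k];a=np.linalg.lstsq(np.c_[q[:,0]-.558,np.ones(len(q))],q[:,2],rcond=None)[0];print('pad',len(q),'slope',np.arctan(a[0]),'z',a[1])
    k=(P[...,0]>.613)&(P[...,0]<.621)&(P[...,1]>.0)&(P[...,1]<.15);print('rail',np.percentile(P[k],[10,50,90],0).round(4).tolist())
cv2.imwrite('pics/end.png',np.hstack(o)[...,::-1]);print(arm.observe()['contact_force'])
E
```

```text
pad 210 slope -0.42800033643491303 z 0.11050138583886922
rail [[0.6135, 0.0153, 0.0113], [0.6161, 0.0753, 0.0711], [0.6198, 0.1322, 0.0747]]
pad 171 slope -0.4089000000089246 z 0.11021515889509442
rail [[0.6143, 0.0174, 0.0114], [0.6179, 0.0813, 0.0628], [0.6206, 0.1406, 0.0743]]
[ 0.19276772 -0.09469078  1.07009686]
```

View pics/end.png

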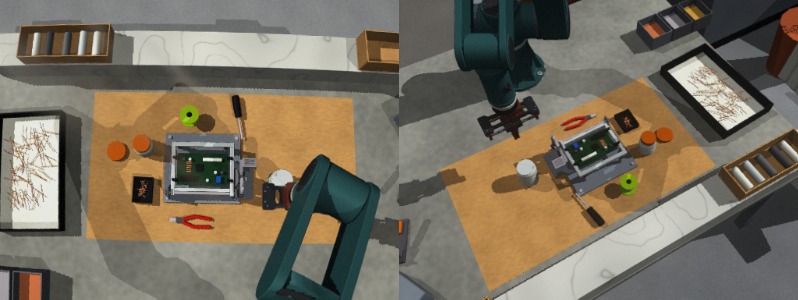

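The frame lies flat: the top view puts the rail at z ≈ 0.071, and the fingers stopped at 0.072. The pad is still tipped about 0.42 rad, the other things have not moved, and the arm is clear.

```bash
python3 -c "
from plant import arm, viewer
print(arm.close_job())"
```

```text
the job is handed in; nothing more can be done
None
```

The job is handed in at about 7.6 s: the pawl is thrown over and stayed clear, the frame lies flat on its rests, and the other things look unmoved; no verdict was returned.

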